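# Rake the highlighters into rows against the sprung bar

## Task

Take the little rake from its rest and comb the four scattered highlighters along the tray into four tight parallel rows against the sprung stop bar, pressing them up with the rake until the bar gives by about 8 mm, without driving it to its end stop or pressing hard on the tray. Do not touch the highlighters with the gripper. Then put the rake back in its rest as it lay, and leave the other things on the desk alone.

Things in the scene. Friction and masses are not known exactly. Their poses are not given: they have to be found in the camera images.
- tray: Grey desk tray, fixed, x along it. Origin on the desk, midway across. Spans x -130 to 140, y -82 to 82 (mm). Floor top at z 6; side walls and the -x end wall are 6 thick with tops at z 24; inner width 152; the +x end is open, with no wall. The sprung stop bar lies across it near the -x end; the highlighters lie between it and x 115.
- stop_face (a point): Middle of the face of the aluminium stop bar that looks to the tray's +x, 8.5 mm above the tray floor; axes as the tray's; at rest at x = -95 mm in the tray. The bar is 146 wide, 12 thick, its top at z 22 in the tray.
- stop (a joint): How far the sprung stop bar is pushed in towards the tray's -x end, in m: 0 at rest, solid end stop at 0.016. It starts to give at 5 N and takes 0.5 N more for each mm (7.5 N at 5 mm, 11.5 N at 13 mm), slightly damped, and springs back when let go.
- rake: Wooden hand rake, about 0.16 kg. Origin amid the row of teeth, level with their tips; z up, handle to -x. 9 teeth along y, 120 mm over all, each 7 wide, 6 thick, 24 long, gaps 7; head bar above, 12 x 120, z 24 to 38. Handle: level bar 14 wide (y), z 36 to 56, x 6 to -130. It starts level in its rest, teeth on the mat; there the handle is free to grasp across y from x -15 to -80.
- rest: Rake rest, fixed: black mat 4 mm thick, x -95 to 70, y -82 to 82, with a wooden cradle at x -82 to -50: seat at z 40, two cheeks 30 apart inside, 8 thick, up to z 50. Origin on the desk. The rake lies level in it, its handle along x between the cheeks on the seat, its head towards +x, its teeth on the mat.
- rake_spot (a point): Where the rake's origin belongs in the rest: on the top of the mat (z = 4), at x = 50, y = 0 of the rest; axes as the rest's.
- pen1: Pocket highlighter, white body with black cap, a flat-sided rod 92 long (its x), 12 wide (y), 10 thick (z), about 18 g; origin at its centre. One of four alike, scattered on the tray floor between the stop bar and about x = 115 of the tray.
- pen2: Pocket highlighter, white body with black cap, a flat-sided rod 92 long (its x), 12 wide (y), 10 thick (z), about 18 g; origin at its centre. One of four alike, scattered on the tray floor between the stop bar and about x = 115 of the tray.
- pen3: Pocket highlighter, white body with black cap, a flat-sided rod 92 long (its x), 12 wide (y), 10 thick (z), about 18 g; origin at its centre. One of four alike, scattered on the tray floor between the stop bar and about x = 115 of the tray.
- pen4: Pocket highlighter, white body with black cap, a flat-sided rod 92 long (its x), 12 wide (y), 10 thick (z), about 18 g; origin at its centre. One of four alike, scattered on the tray floor between the stop bar and about x = 115 of the tray.
- stapler: Bystander: black stapler, 125 x 30 x 43, between tray and rest (mm); origin at the centre of its underside. Leave it alone.
- sanitizer: Bystander: clear sanitizer bottle, 72 across, 150 high (mm); origin at the centre of its underside. Leave it alone.
- mouse: Bystander: black computer mouse, 100 x 58 x 31 (mm); origin at the centre of its underside. Leave it alone.
- mug: Bystander: white mug, 76 across, 90 high (mm); origin at the centre of its underside. Leave it alone.
- notepad: Bystander: block of white notes, 76 x 76 x 22 (mm); origin at the centre of its underside. Leave it alone.
- tape_roll: Bystander: roll of clear tape lying flat, 56 across, 19 high (mm); origin at the centre of its underside. Leave it alone.
- handset: Bystander: black phone handset, 150 x 48 x 20 (mm); origin at the centre of its underside. Leave it alone.
Things that resemble listed ones, but are neither listed nor needed, are in the scene too. Leave any red look-alike of the rake alone.

How it is judged:
By the outcome, as a careful person would: the job done as asked, in the order asked, and still so for the second after the job is handed in, with the robot touching nothing.
It also fails if it takes over 72 s, if anything falls off the work surface, if the arm or the gripper's body presses on something with over 40 N, if the wrist force passes 120 N, or if a joint passes its speed limit or range.

## Robot

A 7-joint arm with a two-finger parallel gripper is mounted at the origin on the work surface. World frame = base frame: x ahead of the robot, y to its left, z up, the work surface at z = 0. Lengths are in m, angles in rad, forces in N, time in s.
With the tool pointing down it reaches from about 0.4 to 0.85 m from the base axis. Payload 10.4 kg.
Tool frame: the origin (TCP) lies midway between the tips of the shut fingers; the grasp point (between the pads) lies 19 mm behind it; z points along the fingers, y is the line along which they close (so a half turn about z gives the same grasp; the last joint's range is limited). The gripper opens to 87 mm and grips with 3 to 60 N. Pads are 19 mm wide; open, the fingers measure 117 mm over their backs; the gripper's body (75 mm by 190 mm) begins 51 mm behind the grasp point.
Start: joints at [1.324, 0.332, -0.065, 1.46, 0.022, 1.35, -0.088], TCP at [0.139, -0.609, 0.223] pointing down, gripper open.
Joint ranges: [-2.6, 2.6], [-0.5, 2.12], [-1.47, 1.34], [0.16, 2.42], [-1.27, 4.41], [0.06, 2.06], [-2.6, 2.6]. Speed limits (rad/s): [2.22, 2.22, 2.79, 2.79, 3.14, 3.14, 3.14].

## Interface

Orientations are given as a unit quaternion [x, y, z, w].
In Python, from bench import sensors, eyes, order gives the robot as it stands.
- The arm moves only by the tool arm_command, never from a script. Its argument "steps" is a list of rows, each an object with "rot": the turn, a rotation vector about the world's x, y, z in degrees, a list of three; "slide": the shift along the world's x, y, z in m, a list of three; "grip": the opening, from 0 (shut) to 1 (fully open). A call has exactly 8 rows; each row shifts and turns the commanded pose from where the row before left it; what a row does not reach is not made up. A row lasts 1/8 s, in which the tool goes at most 62.5 mm and 10.7 degrees, less where a joint would pass 70% of its speed; a pose out of reach is approached as far as the arm can. A call with a gripper value outside its range is refused whole. The fingers move at their own pace and stop on an object; "newtons" is the grip in N (left out, the last holds). Time passes only in rows, so rows that do not move let the fingers close, or fill a call up. It gives the time, the measured TCP pose, the force, the opening and the grip force at its end, in the units of the state.
- sensors.read_state(): the state, without advancing time (a new reading comes with each control period).
- eyes.camera(name): name is "scene" or "side" or "wrist"; returns a dict with "pixels" (400x640x3 uint8, red, green, blue), "intrinsics" (3x3 intrinsics, pixels), "k1" (the pictures are not rectified: a ray, as slopes to the right and down, at radius r is drawn at 1 + k1 r^2 times it, then the intrinsics apply), "pose" (4x4, takes a point from camera to world coordinates). Camera axes: x right, y down, z forward; pixel columns grow to the right and rows downward; lengths in m; the calibration is good to about 2 mm. A picture is of the moment at which its call begins. There is no depth.
- order.close_job(): hands the job in; it is judged then, once.
Trained networks look in a picture, given as the dict that the camera call returned (one of the last four; its "shot" number tells which), for a name from the list of things; names that differ only in an ending like _2 or _b are one class to them, and where a whole thing is asked for, a point or a joint stands for the part that bears it (a point fixed in the world has none). Each returns a list of dicts, best first, with "conf" (0 to 1); they miss things now and then, are a little off and sometimes report something else, mostly with a low value. They report only what shows in the picture. A call takes as long as a camera call. They do not tell look-alikes from the thing itself.
- eyes.look_for(name, picture): "bbox" ([left, top, right, bottom] in pixels, round what is visible of it).
The state is a dict: "time": time; "joint_positions": joint angles; "joint_vel": joint speeds; "joint_torque": joint torques, N m; "ee_pos": TCP position; "eef_rot": TCP orientation; "ft_force": force on the tool from outside, world axes, zero at the start; "torque": the same for the moment, N m; "width": finger opening in m; "grip_force": force on a finger pad.
Only numpy, scipy, OpenCV 4.12 (cv2) and the standard library are available. Lean on these libraries where they do the work, as an engineer would, in place of code of your own. Each camera call takes 0.05 s, during which the arm holds its last target. There are 200 camera calls.

## Working session

There is one attempt and no reset: what is moved stays moved. The work goes in short steps, Python scripts to look and compute and a tool call to move; the robot and the scene stay as the last step left them, time stands still between calls to the robot, and variables do not carry over. Pictures are saved under pics/ and viewed, at most 10 in all, crops included, and the job is handed in when it is done.

Besides the shell and the picture viewer there is one more tool, called after ">>>" as a command line: name --argument value ..., lists and objects as JSON in quotes. arm_command: Moves the arm, as the interface text tells. Its arguments: {"type":"object","properties":{"steps":{"type":"array","items":{"type":"object","properties":{"rot":{"type":"array","items":{"type":"number"}},"slide":{"type":"array","items":{"type":"number"}},"grip":{"type":"number"}}}},"newtons":{"type":"number"}},"required":["steps"]}

```bash
mkdir -p pics; ls
cat > h.py <<'E'
import numpy as np, cv2, json
from bench import sensors, eyes, order
def ray(p,u,v):
    K=np.array(p["intrinsics"]);T=np.array(p["pose"]);k=p["k1"]
    d=np.array([(u-K[0,2])/K[0,0],(v-K[1,2])/K[1,1]]);s=d.copy()
    for _ in range(30): s=d/(1+k*(s@s))
    return T[:3,3],T[:3,:3]@np.array([s[0],s[1],1])
def at(p,u,v,z):
    o,d=ray(p,u,v); return o+d*(z-o[2])/d[2]
def proj(p,X):
    K=np.array(p["intrinsics"]);T=np.array(p["pose"])
    c=T[:3,:3].T@(np.asarray(X)-T[:3,3]);s=c[:2]/c[2];s=s*(1+p["k1"]*(s@s))
    return K[0,0]*s[0]+K[0,2],K[1,1]*s[1]+K[1,2]
def save(p,n): cv2.imwrite(n,p["pixels"][:,:,::-1])
E
python3 - <<'E'
from h import *
np.set_printoptions(precision=3,suppress=True)
ims=[]
for n in ["scene","side"]:
    p=eyes.camera(n);ims.append(p["pixels"]);print(n,np.array(p["pose"])[:3,3],np.array(p["pose"])[:3,2],p["intrinsics"][0][0])
    for t in ["tray","rake","rest","pen1","stop_face","stapler"]:
        for r in eyes.look_for(t,p)[:6]: print(t,np.round(r["bbox"]),round(r["conf"],2))
    save(p,f"pics/{n}0.png")
print(sensors.read_state())
E
```

```text
pics
scene [ 1.46  -0.142  1.255] [-0.62   0.082 -0.78 ] 465.9649514138289
tray [246. 191. 315. 272.] 0.86
tray [256. 216. 278. 230.] 0.16
rake [344. 152. 383. 181.] 0.65
rake [375. 188. 407. 230.] 0.64
rake [179. 195. 202. 233.] 0.15
rest [351. 188. 414. 241.] 0.58
pen1 [282. 236. 306. 248.] 0.7
pen1 [274. 224. 291. 247.] 0.56
pen1 [257. 217. 278. 234.] 0.47
stop_face [247. 195. 288. 213.] 0.63
stapler [319. 191. 332. 230.] 0.73
side [ 0.304 -0.785  0.831] [ 0.187  0.684 -0.705] 441.7095422787985
tray [281. 198. 418. 292.] 0.73
rake [289. 125. 340. 156.] 0.84
rake [208. 146. 258. 189.] 0.82
rest [272. 143. 348. 178.] 0.95
pen1 [323. 229. 330. 262.] 0.71
pen1 [333. 244. 351. 274.] 0.51
pen1 [338. 231. 374. 248.] 0.51
pen1 [358. 213. 381. 241.] 0.45
stop_face [293. 234. 322. 278.] 0.87
stapler [293. 184. 339. 206.] 0.78
{'time': 0.7, 'joint_positions': array([ 1.324,  0.332, -0.065,  1.46 ,  0.022,  1.35 , -0.089]), 'joint_vel': array([ 0.001, -0.   ,  0.002,  0.001, -0.   ,  0.002,  0.001]), 'joint_torque': array([  0.001, -62.291,   0.025, -39.007,  -0.061,   0.031,  -0.   ]), 'ee_pos': array([ 0.139, -0.609,  0.223]), 'eef_rot': array([0.994, 0.112, 0.   , 0.   ]), 'ft_force': array([-0.02 ,  0.403, -0.334]), 'torque': array([0.018, 0.004, 0.019]), 'grip_force': 0.0, 'width': 0.08695172726122019}
```

Run:
```python
from h import *
a=cv2.imread("pics/side0.png")[100:310,190:470];cv2.imwrite("pics/a.png",cv2.resize(a,(800,600),interpolation=cv2.INTER_CUBIC))
a=cv2.imread("pics/scene0.png")[130:310,170:410];cv2.imwrite("pics/b.png",cv2.resize(a,(800,600),interpolation=cv2.INTER_CUBIC))
```

```text
(no output)
```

View pics/a.png

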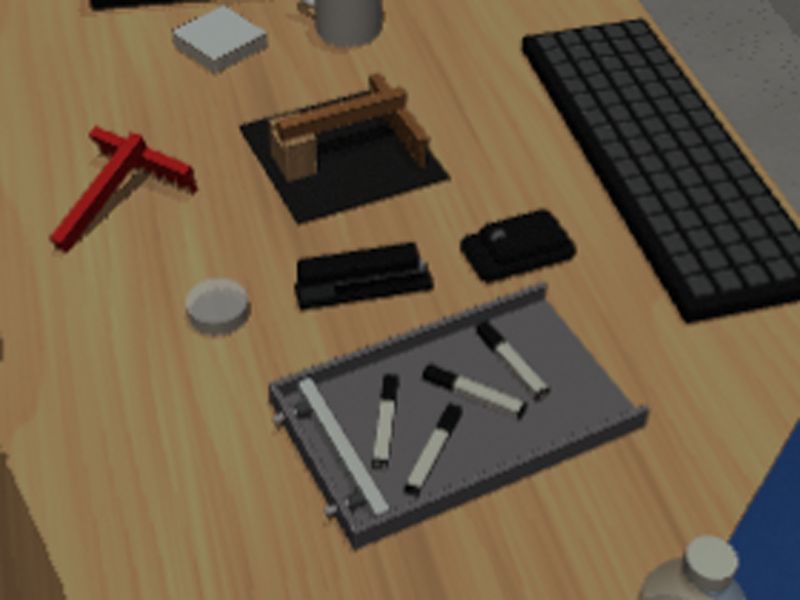

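View pics/b.png

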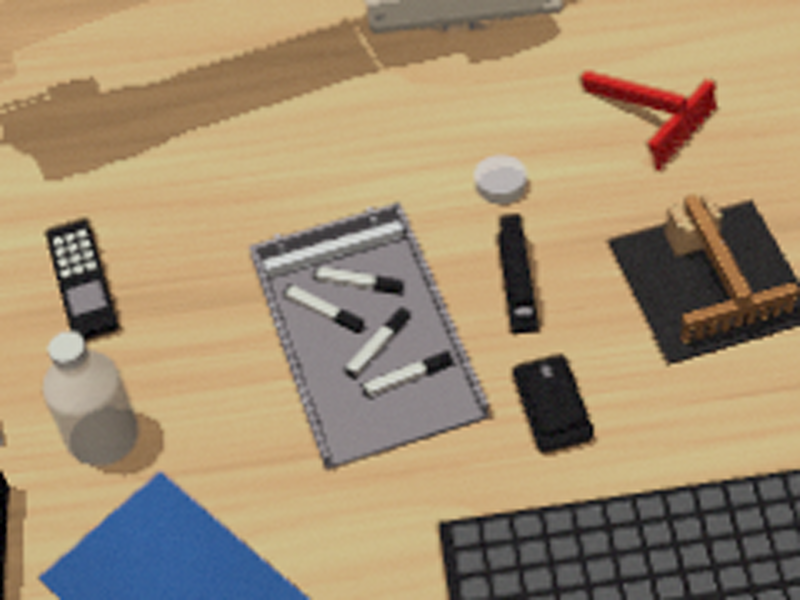

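Run:
```python
from h import *
np.set_printoptions(precision=3,suppress=True)
p=eyes.camera("scene");q=eyes.camera("side")
B=lambda x,y,z:at(p,170+x*.3,130+y*.3,z)
A=lambda x,y,z:at(q,190+x*.35,100+y*.35,z)
print("tray scene",*[B(x,y,z) for x,y,z in[(252,245,.024),(400,207,.024),(488,412,.024),(328,467,.0)]])
print("tray side",*[A(x,y,z) for x,y,z in[(270,385,.024),(355,535,.024),(648,408,.024),(545,287,.024)]])
print("bar top",B(265,265,.022),B(402,230,.022),A(305,382,.022),A(382,508,.022))
print("mat scene",*[B(x,y,z) for x,y,z in[(610,240,.004),(752,203,.004),(670,362,.004)]])
print("mat side",*[A(x,y,z) for x,y,z in[(242,127,.004),(300,220,.004),(448,177,.004)]])
print("handle",B(691,200,.060),B(742,300,.060),A(280,128,.06),A(400,95,.06))
print("head",B(685,318,.042),B(798,288,.042),A(375,80,.042),A(428,140,.042))
```

```text
tray scene [ 0.433 -0.266  0.024] [ 0.408 -0.111  0.024] [ 0.672 -0.057  0.024] [ 0.693 -0.213  0.   ]
tray side [ 0.401 -0.115  0.024] [ 0.433 -0.274  0.024] [ 0.695 -0.217  0.024] [ 0.661 -0.065  0.024]
bar top [ 0.459 -0.255  0.022] [ 0.437 -0.112  0.022] [ 0.43  -0.118  0.022] [ 0.459 -0.255  0.022]
mat scene [0.472 0.1   0.004] [0.448 0.258 0.004] [0.632 0.128 0.004]
mat side [0.445 0.252 0.004] [0.472 0.097 0.004] [0.63  0.122 0.004]
handle [0.479 0.18  0.06 ] [0.61 0.2  0.06] [0.471 0.171 0.06 ] [0.599 0.193 0.06 ]
head [0.609 0.145 0.042] [0.592 0.263 0.042] [0.587 0.247 0.042] [0.612 0.138 0.042]
```

>>> arm_command --steps '[{"slide":[0.045,0.04,0],"grip":1},{"slide":[0.045,0.04,0]},{"slide":[0.045,0.04,0]},{"slide":[0.045,0.04,0]},{"slide":[0.045,0.04,0]},{"slide":[0.045,0.04,0]},{"slide":[0.045,0.04,0]},{"slide":[0.045,0.04,0]}]' --newtons 60

```text
schema error: expected keys rot, slide, grip
```

>>> arm_command --steps '[{"slide":[0.008,0.06,0],"rot":[0,0,-1],"grip":1},{"slide":[0.008,0.06,0],"rot":[0,0,-1]},{"slide":[0.008,0.06,0],"rot":[0,0,-1.5]},{"slide":[0.008,0.06,0]},{"slide":[0.008,0.06,0]},{"slide":[0.008,0.06,0]},{"slide":[0.008,0.06,0]},{"slide":[0.002,0.058,0]}]'

```text
schema error: expected keys rot, slide, grip
```

Run:
```python
from h import *
p=eyes.camera("wrist");print(np.round(p["pose"],3),sensors.read_state()["ee_pos"],sensors.read_state()["eef_rot"])
for t in["rake","rest"]:print(t,[(np.round(r["bbox"]),r["conf"]) for r in eyes.look_for(t,p)])
im=p["pixels"][:,:,::-1].copy()
y=np.radians(9.3);R=np.array([[np.cos(y),-np.sin(y),0],[np.sin(y),np.cos(y),0],[0,0,1]])
P=lambda v:tuple(int(round(c)) for c in proj(p,np.array([.602,.200,.004])+R@(np.array(v)/1e3)))
im=np.ascontiguousarray(im)
for a,b in[((-130,7,56),(6,7,56)),((-130,-7,56),(6,-7,56)),((-6,-60,38),(-6,60,38)),((6,-60,38),(6,60,38))]:cv2.line(im,P(a),P(b),(0,255,0),1)
cv2.imwrite("pics/w1.png",im)
```

```text
[[ 0.223 -0.941 -0.254  0.208]
 [-0.975 -0.216 -0.059 -0.594]
 [ 0.001  0.261 -0.965  0.386]
 [ 0.     0.     0.     1.   ]] [ 0.13871683 -0.60944256  0.22258163] [9.93747256e-01 1.11652979e-01 4.54270648e-06 6.19554338e-05]
rake []
rest []
```

View pics/w1.png

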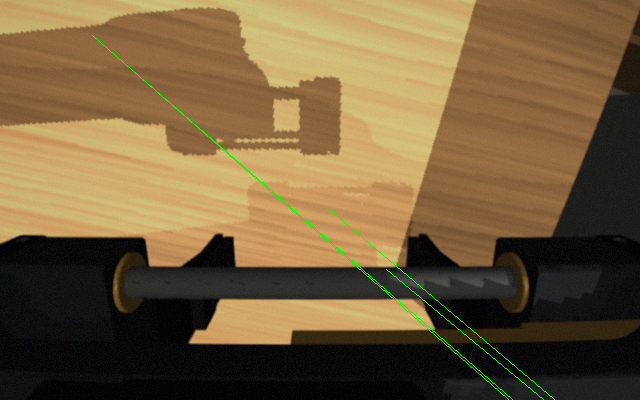

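The moves were refused for missing keys, so this picture only shows bare desk and fingers (gripper tips at about rows 230–330). I'll resend with all keys.

>>> arm_command --steps '[{"slide":[0.045,0.04,0],"rot":[0,0,0],"grip":1},{"slide":[0.045,0.04,0],"rot":[0,0,0],"grip":1},{"slide":[0.045,0.04,0],"rot":[0,0,0],"grip":1},{"slide":[0.045,0.04,0],"rot":[0,0,0],"grip":1},{"slide":[0.045,0.04,0],"rot":[0,0,0],"grip":1},{"slide":[0.045,0.04,0],"rot":[0,0,0],"grip":1},{"slide":[0.045,0.04,0],"rot":[0,0,0],"grip":1},{"slide":[0.045,0.04,0],"rot":[0,0,0],"grip":1}]' --newtons 60

```text
time: 1.95
ee_pos: [0.5, -0.2882, 0.2229]
eef_rot: [0.994, 0.111, 0.0, 0.0]
ft_force: [0.9, -1.2, -0.3]
width: 0.0868
grip_force: 0.0
```

>>> arm_command --steps '[{"slide":[0.008,0.06,0],"rot":[0,0,-1],"grip":1},{"slide":[0.008,0.06,0],"rot":[0,0,-1],"grip":1},{"slide":[0.008,0.06,0],"rot":[0,0,-1.5],"grip":1},{"slide":[0.008,0.06,0],"rot":[0,0,0],"grip":1},{"slide":[0.008,0.06,0],"rot":[0,0,0],"grip":1},{"slide":[0.008,0.06,0],"rot":[0,0,0],"grip":1},{"slide":[0.008,0.06,0],"rot":[0,0,0],"grip":1},{"slide":[0.002,0.058,0],"rot":[0,0,0],"grip":1}]'

```text
time: 2.95
ee_pos: [0.5569, 0.1904, 0.2227]
eef_rot: [0.997, 0.081, 0.0, -0.0]
ft_force: [0.4, 0.6, -0.2]
width: 0.0873
grip_force: 0.0
```

```bash
cat > w.py <<'E'
from h import *
import sys
ov=lambda p,o,yaw,segs,n:None
def overlay(p,o,yaw,segs,n):
    im=np.ascontiguousarray(p["pixels"][:,:,::-1])
    y=np.radians(yaw);R=np.array([[np.cos(y),-np.sin(y),0],[np.sin(y),np.cos(y),0],[0,0,1]])
    P=lambda v:tuple(int(round(c)) for c in proj(p,np.array(o)+R@(np.array(v)/1e3)))
    for a,b in segs:cv2.line(im,P(a),P(b),(0,255,0),1)
    cv2.imwrite(n,im)
RAKE=[((-130,7,56),(6,7,56)),((-130,-7,56),(6,-7,56)),((-6,-60,38),(-6,60,38)),((6,-60,38),(6,60,38))]
E
python3 - <<'E'
from w import *
p=eyes.camera("wrist");s=sensors.read_state();print(s["time"],s["ee_pos"],s["eef_rot"])
overlay(p,[.602,.2,.004],9.3,RAKE,"pics/w2.png")
E
```

```text
3.0 [0.55455495 0.19967954 0.22278319] [ 9.96330475e-01  8.55552689e-02  1.03215984e-04 -2.42268587e-03]
```

View pics/w2.png

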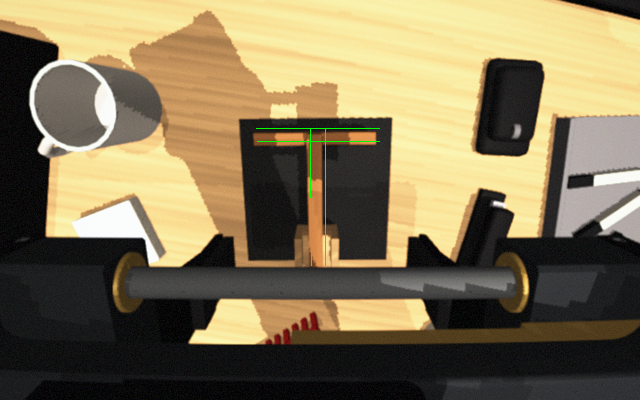

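>>> arm_command --steps '[{"slide":[-0.004,0.005,-0.02],"rot":[0,0,0],"grip":1},{"slide":[0,0,-0.02],"rot":[0,0,0],"grip":1},{"slide":[0,0,-0.02],"rot":[0,0,0],"grip":1},{"slide":[0,0,-0.02],"rot":[0,0,0],"grip":1},{"slide":[0,0,-0.01],"rot":[0,0,0],"grip":1},{"slide":[0,0,0],"rot":[0,0,0],"grip":1},{"slide":[0,0,0],"rot":[0,0,0],"grip":1},{"slide":[0,0,0],"rot":[0,0,0],"grip":1}]'

```text
time: 4.0
ee_pos: [0.5531, 0.1937, 0.1333]
eef_rot: [0.997, 0.081, 0.001, -0.0]
ft_force: [0.3, 1.1, 0.0]
width: 0.0873
grip_force: 0.0
```

Run:
```python
from w import *
p=eyes.camera("wrist");s=sensors.read_state();print(s["time"],s["ee_pos"],s["eef_rot"])
im=p["pixels"].astype(int)
m=((im[:,:,0]-im[:,:,2]>40)&(im[:,:,0]>90)).astype(np.uint8)
# crop inside mat
overlay(p,[.597,.2025,.004],9.3,RAKE,"pics/w3.png")
```

```text
4.05 [0.55306196 0.19368716 0.13320321] [ 9.96694793e-01  8.12356002e-02  5.16527450e-04 -3.19464672e-05]
```

View pics/w3.png

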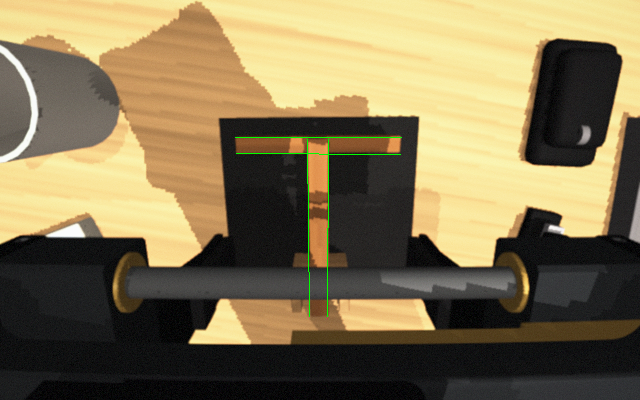

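>>> arm_command --steps '[{"slide":[0,0.0015,-0.03],"rot":[0,0,0],"grip":1},{"slide":[0,0,-0.03],"rot":[0,0,0],"grip":1},{"slide":[0,0,-0.025],"rot":[0,0,0],"grip":1},{"slide":[0,0,-0.02],"rot":[0,0,0],"grip":1},{"slide":[0,0,0],"rot":[0,0,0],"grip":1},{"slide":[0,0,0],"rot":[0,0,0],"grip":0.5},{"slide":[0,0,0],"rot":[0,0,0],"grip":0},{"slide":[0,0,0],"rot":[0,0,0],"grip":0}]'

```text
time: 5.05
ee_pos: [0.5531, 0.1952, 0.0283]
eef_rot: [0.997, 0.081, 0.001, -0.0]
ft_force: [-0.5, 0.1, -0.6]
width: 0.0648
grip_force: 0.0
```

>>> arm_command --steps '[{"slide":[0,0,0],"rot":[0,0,0],"grip":0},{"slide":[0,0,0],"rot":[0,0,0],"grip":0},{"slide":[0,0,0],"rot":[0,0,0],"grip":0},{"slide":[0,0,0],"rot":[0,0,0],"grip":0},{"slide":[0,0,0.01],"rot":[0,0,0],"grip":0},{"slide":[0,0,0.02],"rot":[0,0,0],"grip":0},{"slide":[0,0,0.03],"rot":[0,0,0],"grip":0},{"slide":[0,0,0],"rot":[0,0,0],"grip":0}]'

```text
time: 6.05
ee_pos: [0.5544, 0.1959, 0.0911]
eef_rot: [0.997, 0.081, 0.003, -0.0]
ft_force: [0.3, 0.3, -1.7]
width: 0.0135
grip_force: 60.0
```

Run:
```python
from w import *
print(sensors.read_state())
```

```text
{'time': 6.05, 'joint_positions': array([ 0.1076501 ,  0.43421415, -0.65014498,  1.69096865,  0.28975276,
        1.10899012, -2.03503731]), 'joint_vel': array([-0.00451156,  0.03487335,  0.01839707,  0.04352598,  0.01650048,
       -0.02891558, -0.01111042]), 'joint_torque': array([  0.29583966, -60.09012938,  -9.54984605, -35.82535744,
        -0.18685956,   0.42633042,   0.17266325]), 'ee_pos': array([0.55440138, 0.1959391 , 0.09110869]), 'eef_rot': array([ 9.96688041e-01,  8.12787229e-02,  2.54769732e-03, -4.77590452e-04]), 'ft_force': array([ 0.34273913,  0.31182277, -1.7415814 ]), 'torque': array([0.00236261, 0.04114147, 0.04373131]), 'grip_force': 59.97901888098568, 'width': 0.013521170089288747}
```

```bash
cat >> w.py <<'E'
TO=np.array([.5446,-.166]);TY=np.radians(11)
def tray(X):
    c,s=np.cos(TY),np.sin(TY);d=np.asarray(X)[:2]-TO;return np.round([1e3*(c*d[0]+s*d[1]),1e3*(-s*d[0]+c*d[1])])
TRAY=[((-130,-82,24),(-130,82,24)),((-130,-82,24),(140,-82,24)),((-130,82,24),(140,82,24)),((-95,-73,22),(-95,73,22)),((140,-76,6),(140,76,6))]
E
python3 - <<'E'
from w import *
q=eyes.camera("side");p=eyes.camera("scene")
A=lambda x,y,z:at(q,190+x*.35,100+y*.35,z)
B=lambda x,y,z:at(p,170+x*.3,130+y*.3,z)
for e in[((390,378),(380,466)),((455,408),(412,490)),((428,370),(523,410)),((483,327),(543,395))]:print(*[tray(A(*t,.014)) for t in e])
for e in[((318,270),(402,288)),((288,290),(360,328)),((408,312),(350,372)),((366,388),(450,360))]:print(*[tray(B(*t,.014)) for t in e])
E
```

```text
[-35.  49.] [-82. -29.]
[-1. -3.] [-70. -61.]
[-2. 43.] [ 49. -30.]
[65. 66.] [ 72. -23.]
[-82. -21.] [-29.  52.]
[-68. -57.] [ 3. -2.]
[ 1. 49.] [ 50. -26.]
[ 73. -16.] [71. 70.]
```

>>> arm_command --steps '[{"slide":[0,-0.02,0.01],"rot":[0,0,0.5],"grip":0},{"slide":[0.006,-0.05,0.01],"rot":[0,0,0.5],"grip":0},{"slide":[0.006,-0.055,0],"rot":[0,0,0.7],"grip":0},{"slide":[0.01,-0.055,0],"rot":[0,0,0],"grip":0},{"slide":[0.01,-0.055,0],"rot":[0,0,0],"grip":0},{"slide":[0.006,-0.055,0],"rot":[0,0,0],"grip":0},{"slide":[0.006,-0.04,0],"rot":[0,0,0],"grip":0},{"slide":[0,-0.0155,0],"rot":[0,0,0],"grip":0}]'

```text
time: 7.15
ee_pos: [0.5959, -0.1537, 0.1063]
eef_rot: [0.996, 0.094, -0.001, 0.0]
ft_force: [-0.1, 0.6, -1.5]
width: 0.0138
grip_force: 60.0
```

>>> arm_command --steps '[{"slide":[0,0,0],"rot":[0,0,0],"grip":0},{"slide":[0,0,0],"rot":[0,0,0],"grip":0},{"slide":[0,0,0],"rot":[0,0,0],"grip":0},{"slide":[0,0,0],"rot":[0,0,0],"grip":0},{"slide":[0,0,0],"rot":[0,0,0],"grip":0},{"slide":[0,0,0],"rot":[0,0,0],"grip":0},{"slide":[0,0,0],"rot":[0,0,0],"grip":0},{"slide":[0,0,0],"rot":[0,0,0],"grip":0}]'

```text
time: 8.15
ee_pos: [0.5967, -0.1504, 0.1076]
eef_rot: [0.995, 0.096, 0.0, 0.0]
ft_force: [-0.5, 0.3, -0.9]
width: 0.0133
grip_force: 60.0
```

Run:
```python
from w import *
p=eyes.camera("wrist");s=sensors.read_state();print(s["time"],s["ee_pos"],s["eef_rot"],s["ft_force"])
y=2*np.arctan2(s["eef_rot"][1],s["eef_rot"][0]);e=s["ee_pos"]
overlay(p,[*TO,0],11,TRAY,"pics/w4.png")
p["pixels"]=cv2.imread("pics/w4.png")[:,:,::-1]
overlay(p,[e[0]+.0445*np.cos(y),e[1]+.0445*np.sin(y),e[2]-.0243],np.degrees(y),RAKE,"pics/w4.png")
```

```text
8.2 [ 0.5967206  -0.15048279  0.107565  ] [9.95383859e-01 9.59738090e-02 6.19958288e-06 1.85244924e-05] [ 0.28137526  0.32414835 -1.64529107]
```

View pics/w4.png

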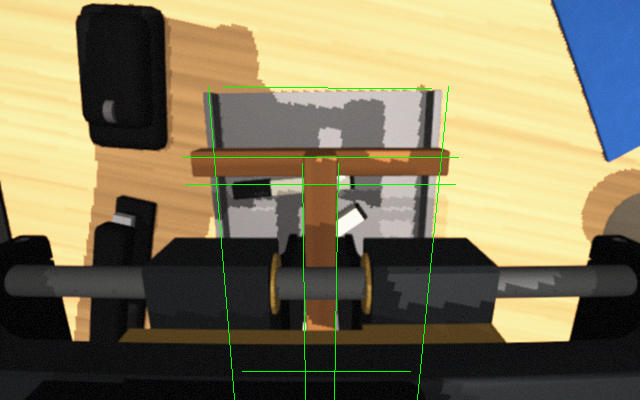

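Run:
```python
from w import *
from scipy.spatial.transform import Rotation as Ro
p=eyes.camera("wrist");s=sensors.read_state();e=s["ee_pos"]
y=2*np.degrees(np.arctan2(s["eef_rot"][1],s["eef_rot"][0]))
g=np.array([-44.5,0,43.3]) # grasp in rake
for pit in[0,4,8,12]:
    R=Ro.from_euler('ZY',[y,pit],degrees=True)
    P=lambda v:np.round(proj(p,e+[0,0,.019]+R.apply((np.array(v)-g)/1e3)))
    print(pit,*[P(v) for v in[(6,60,38),(6,-60,38),(-6,60,38),(-6,-60,38),(6,60,24),(6,60,0),(6,7,56),(6,-7,56)]])
im=p["pixels"];print(im[135:200:3,250].tolist());print(im[160,180:200:2].tolist(),im[160,440:456:2].tolist())
print(im[135:200:3,320].tolist())
```

```text
0 [182. 157.] [458. 157.] [185. 184.] [455. 184.] [193. 153.] [209. 147.] [302. 163.] [338. 163.]
4 [185. 157.] [455. 157.] [187. 183.] [453. 184.] [196. 155.] [211. 152.] [302. 160.] [338. 160.]
8 [188. 157.] [452. 158.] [189. 184.] [451. 184.] [199. 157.] [213. 157.] [303. 157.] [337. 157.]
12 [191. 158.] [449. 159.] [191. 184.] [448. 185.] [201. 160.] [215. 163.] [303. 155.] [337. 155.]
[[115, 110, 106], [118, 116, 112], [114, 108, 108], [114, 110, 109], [103, 95, 89], [83, 52, 30], [140, 87, 47], [142, 87, 49], [147, 95, 55], [137, 84, 43], [130, 82, 45], [125, 75, 39], [122, 75, 39], [122, 75, 39], [107, 99, 95], [71, 62, 65], [26, 27, 24], [24, 21, 23], [23, 22, 19], [19, 19, 16], [20, 17, 16], [57, 56, 57]]
[[204, 155, 99], [204, 154, 99], [202, 153, 96], [209, 158, 100], [204, 152, 97], [194, 144, 91], [142, 89, 47], [146, 91, 48], [140, 84, 42], [146, 91, 50]] [[136, 83, 43], [139, 88, 46], [139, 85, 45], [136, 83, 46], [152, 107, 63], [252, 236, 160], [251, 238, 168], [251, 238, 170]]
[[206, 198, 195], [201, 194, 191], [195, 189, 183], [199, 190, 187], [160, 146, 139], [72, 46, 25], [79, 49, 28], [170, 104, 59], [230, 152, 83], [169, 105, 59], [143, 91, 52], [137, 85, 47], [137, 82, 44], [143, 91, 53], [140, 87, 48], [138, 83, 45], [140, 90, 52], [139, 87, 49], [138, 87, 47], [140, 84, 44], [137, 84, 46], [137, 86, 46]]
```

Run:
```python
from w import *
s=sensors.read_state();e=s["ee_pos"];y=2*np.arctan2(s["eef_rot"][1],s["eef_rot"][0])
o=np.array([e[0]+.0445*np.cos(y),e[1]+.0445*np.sin(y),e[2]-.0243])
out=[]
for n in["side","scene"]:
    p=eyes.camera(n);c,sn=np.cos(y),np.sin(y)
    P=lambda v,dz:np.array(proj(p,o+[0,0,dz]+np.array([c*v[0]-sn*v[1],sn*v[0]+c*v[1],v[2]])/1e3))
    m=P((-20,0,30),0);x0,y0=int(m[0]-50),int(m[1]-38)
    im=p["pixels"][y0:y0+75,x0:x0+100,::-1];im=cv2.resize(im,(800,600),interpolation=cv2.INTER_LINEAR)
    for dz,col in((0,(0,255,0)),(-.01,(0,0,255))):
        for a,b in[((6,-60,38),(6,60,38)),((6,-60,0),(6,60,0)),((6,-60,0),(6,-60,38)),((6,60,0),(6,60,38)),((-130,-7,56),(6,-7,56)),((-130,-7,36),(-130,-7,56))]:
            q=[tuple(int(k) for k in (P(t,dz)-[x0,y0]+.5)*8) for t in(a,b)];cv2.line(im,*q,col,1)
    out.append(cv2.resize(im,(400,300)) if 0 else im)
cv2.imwrite("pics/c.png",np.vstack([out[0][100:400],out[1][150:450]]))
```

```text
(no output)
```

View pics/c.png

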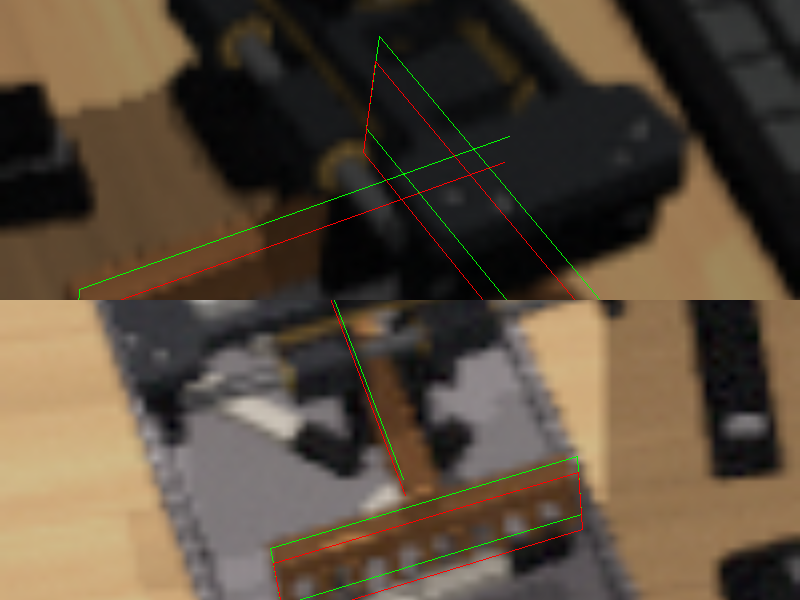

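>>> arm_command --steps '[{"slide":[0,0,-0.02],"rot":[0,0,0],"grip":0},{"slide":[0,0,-0.02],"rot":[0,0,0],"grip":0},{"slide":[0,0,-0.015],"rot":[0,0,0],"grip":0},{"slide":[0,0,-0.006],"rot":[0,0,0],"grip":0},{"slide":[0,0,0],"rot":[0,0,0],"grip":0},{"slide":[0,0,0],"rot":[0,0,0],"grip":0},{"slide":[0,0,0],"rot":[0,0,0],"grip":0},{"slide":[0,0,0],"rot":[0,0,0],"grip":0}]'

```text
time: 9.35
ee_pos: [0.597, -0.1505, 0.047]
eef_rot: [0.995, 0.096, 0.0, 0.0]
ft_force: [0.4, 1.0, -1.3]
width: 0.0136
grip_force: 60.0
```

>>> arm_command --steps '[{"slide":[0,0,-0.001],"rot":[0,0,0],"grip":0},{"slide":[0,0,-0.001],"rot":[0,0,0],"grip":0},{"slide":[0,0,-0.001],"rot":[0,0,0],"grip":0},{"slide":[0,0,-0.001],"rot":[0,0,0],"grip":0},{"slide":[0,0,0],"rot":[0,0,0],"grip":0},{"slide":[0,0,0],"rot":[0,0,0],"grip":0},{"slide":[0,0,0],"rot":[0,0,0],"grip":0},{"slide":[0,0,0],"rot":[0,0,0],"grip":0}]'

```text
time: 10.35
ee_pos: [0.5968, -0.1504, 0.0426]
eef_rot: [0.995, 0.096, 0.0, 0.0]
ft_force: [-0.3, -0.1, -1.2]
width: 0.0138
grip_force: 60.0
```

>>> arm_command --steps '[{"slide":[0,0,-0.001],"rot":[0,0,0],"grip":0},{"slide":[0,0,-0.001],"rot":[0,0,0],"grip":0},{"slide":[0,0,-0.001],"rot":[0,0,0],"grip":0},{"slide":[0,0,0],"rot":[0,0,0],"grip":0},{"slide":[0,0,0],"rot":[0,0,0],"grip":0},{"slide":[0,0,0],"rot":[0,0,0],"grip":0},{"slide":[0,0,0],"rot":[0,0,0],"grip":0},{"slide":[0,0,0],"rot":[0,0,0],"grip":0}]'

```text
time: 11.35
ee_pos: [0.5967, -0.1505, 0.0402]
eef_rot: [0.995, 0.096, -0.0, 0.0]
ft_force: [-4.6, 0.7, 6.2]
width: 0.0135
grip_force: 60.0
```

>>> arm_command --steps '[{"slide":[0,0,0.004],"rot":[0,0,0],"grip":0},{"slide":[0,0,0],"rot":[0,0,0],"grip":0},{"slide":[0,0,0],"rot":[0,0,0],"grip":0},{"slide":[0,0,0],"rot":[0,0,0],"grip":0},{"slide":[0,0,0],"rot":[0,0,0],"grip":0},{"slide":[0,0,0],"rot":[0,0,0],"grip":0},{"slide":[0,0,0],"rot":[0,0,0],"grip":0},{"slide":[0,0,0],"rot":[0,0,0],"grip":0}]'

```text
time: 12.35
ee_pos: [0.5967, -0.1505, 0.0436]
eef_rot: [0.995, 0.096, 0.0, 0.0]
ft_force: [-0.0, 0.1, -1.0]
width: 0.0134
grip_force: 60.0
```

Run:
```python
from w import *
from scipy.spatial.transform import Rotation as Ro
p=eyes.camera("wrist");s=sensors.read_state();e=s["ee_pos"];print(e,s["ft_force"])
y=2*np.degrees(np.arctan2(s["eef_rot"][1],s["eef_rot"][0]))
g=np.array([-44.5,0,43.3])
for pit,dz in[(0,0),(0,-10),(6,-4),(6,-10),(12,0)]:
    R=Ro.from_euler('ZY',[y,pit],degrees=True)
    P=lambda v:np.round(proj(p,e+[0,0,.019]+R.apply((np.array(v)-g+[0,0,dz])/1e3))).astype(int).tolist()
    print(pit,dz,*[P(v) for v in[(6,60,38),(6,-60,38),(-6,60,38),(6,60,24),(6,7,56),(6,-7,56),(-130,7,56),(-130,-7,56)]])
im=p["pixels"];print(im[140:184:2,250,0].tolist(),im[140:170:2,320,0].tolist());print(im[165,180:200:2,0].tolist(),im[165,440:456:2,0].tolist())
print(im[312:345:2,320].tolist());
print(im[325,285:360:3].tolist())
q=eyes.camera("side")
R=Ro.from_euler('ZY',[y,0],degrees=True)
x0,y0=np.array(proj(q,e+[0,0,.019]+R.apply((np.array([-100,0,56])-g)/1e3))).astype(int)-[40,30]
im=np.ascontiguousarray(cv2.resize(q["pixels"][y0:y0+60,x0:x0+80,::-1],(800,600),interpolation=cv2.INTER_CUBIC))
for (pit,dz),col in[((0,0),(0,255,0)),((0,-10),(0,0,255)),((12,0),(255,0,0))]:
    R=Ro.from_euler('ZY',[y,pit],degrees=True)
    P=lambda v:tuple(int(k) for k in (np.array(proj(q,e+[0,0,.019]+R.apply((np.array(v)-g+[0,0,dz])/1e3)))-[x0,y0]+.5)*10)
    for a,b in[((-130,-7,56),(-60,-7,56)),((-130,-7,36),(-130,-7,56)),((-130,-7,36),(-60,-7,36))]:cv2.line(im,P(a),P(b),col,1)
cv2.imwrite("pics/d.png",im)
```

```text
[ 0.59673887 -0.15044099  0.04358521] [ 0.18660078 -0.87921089 -2.3139555 ]
0 0 [182, 157] [458, 157] [185, 184] [193, 153] [302, 163] [338, 163] [305, 437] [334, 437]
0 -10 [190, 154] [450, 154] [193, 179] [200, 150] [303, 159] [337, 159] [306, 420] [333, 420]
6 -4 [190, 157] [450, 157] [191, 183] [200, 156] [303, 158] [337, 158] [305, 444] [334, 444]
6 -10 [194, 156] [445, 157] [196, 181] [204, 155] [303, 157] [336, 157] [306, 434] [334, 434]
12 0 [191, 158] [449, 159] [191, 184] [201, 160] [303, 155] [337, 155] [304, 465] [335, 465]
[118, 117, 117, 112, 85, 82, 136, 142, 145, 143, 147, 143, 131, 127, 123, 122, 131, 125, 102, 111, 111, 112] [119, 117, 118, 115, 75, 76, 78, 77, 171, 229, 187, 137, 141, 135, 140]
[88, 46, 41, 39, 34, 37, 117, 135, 133, 131] [137, 140, 140, 135, 127, 111, 104, 61]
[[110, 67, 39], [106, 66, 36], [105, 66, 35], [104, 62, 32], [104, 63, 33], [103, 62, 33], [110, 71, 39], [112, 70, 39], [174, 108, 55], [153, 99, 48], [84, 62, 28], [81, 62, 28], [82, 60, 28], [87, 66, 30], [86, 67, 31], [83, 63, 29], [44, 39, 19]]
[[6, 8, 4], [11, 10, 12], [23, 27, 25], [28, 27, 32], [23, 18, 22], [23, 21, 24], [52, 51, 52], [140, 88, 53], [213, 137, 73], [215, 138, 75], [112, 69, 40], [110, 71, 37], [112, 70, 38], [110, 69, 36], [147, 90, 50], [120, 72, 40], [110, 69, 38], [43, 33, 25], [20, 20, 23], [27, 23, 26], [22, 18, 24], [23, 22, 26], [2, 7, 9], [10, 7, 8], [7, 12, 7]]
```

View pics/d.png

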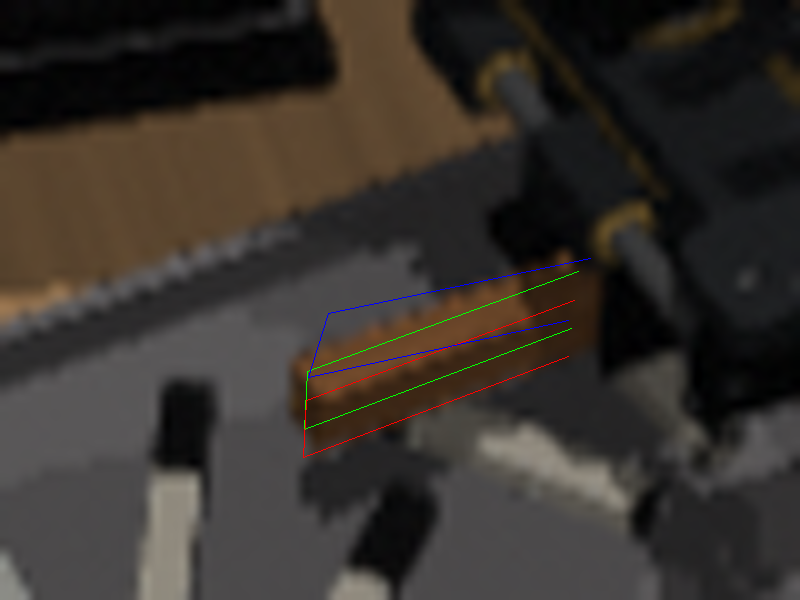

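>>> arm_command --steps '[{"slide":[-0.0059,-0.00115,-0.001],"rot":[0,0,0],"grip":0},{"slide":[-0.0059,-0.00115,0],"rot":[0,0,0],"grip":0},{"slide":[-0.0059,-0.00115,0],"rot":[0,0,0],"grip":0},{"slide":[-0.0059,-0.00115,0],"rot":[0,0,0],"grip":0},{"slide":[-0.0059,-0.00115,0],"rot":[0,0,0],"grip":0},{"slide":[-0.0059,-0.00115,0],"rot":[0,0,0],"grip":0},{"slide":[-0.0059,-0.00115,0],"rot":[0,0,0],"grip":0},{"slide":[-0.0059,-0.00115,0],"rot":[0,0,0],"grip":0}]'

```text
time: 13.45
ee_pos: [0.5492, -0.1597, 0.0426]
eef_rot: [0.995, 0.096, 0.0, 0.0]
ft_force: [-0.3, 0.3, -0.4]
width: 0.0132
grip_force: 60.0
```

>>> arm_command --steps '[{"slide":[-0.0059,-0.00115,0],"rot":[0,0,0],"grip":0},{"slide":[-0.0059,-0.00115,0],"rot":[0,0,0],"grip":0},{"slide":[-0.0059,-0.00115,0],"rot":[0,0,0],"grip":0},{"slide":[-0.0059,-0.00115,0],"rot":[0,0,0],"grip":0},{"slide":[-0.0059,-0.00115,0],"rot":[0,0,0],"grip":0},{"slide":[-0.0059,-0.00115,0],"rot":[0,0,0],"grip":0},{"slide":[-0.0059,-0.00115,0],"rot":[0,0,0],"grip":0},{"slide":[-0.0059,-0.00115,0],"rot":[0,0,0],"grip":0}]'

```text
time: 14.45
ee_pos: [0.5019, -0.1689, 0.0426]
eef_rot: [0.995, 0.096, 0.0, 0.0]
ft_force: [-0.3, -0.0, -1.8]
width: 0.0136
grip_force: 60.0
```

```bash
cat > view.py <<'E'
from w import *
from scipy.spatial.transform import Rotation as Ro
def rect(p,z,W=(-135,145,-85,85),k=2):
    "top view in tray frame at height z: image right=tray -y, up=+x"
    xs=np.arange(W[1],W[0],-1/k);ys=np.arange(W[3],W[2],-1/k)
    X,Y=np.meshgrid(xs,ys,indexing='ij');c,s=np.cos(TY),np.sin(TY)
    w=np.stack([TO[0]+(c*X-s*Y)/1e3,TO[1]+(s*X+c*Y)/1e3,np.full(X.shape,z)],-1)
    T=np.array(p["pose"]);K=np.array(p["intrinsics"])
    C=(w-T[:3,3])@T[:3,:3];S=C[...,:2]/C[...,2:];S=S*(1+p["k1"]*(S**2).sum(-1,keepdims=True))
    m=(S*[K[0,0],K[1,1]]+[K[0,2],K[1,2]]).astype(np.float32)
    return cv2.remap(np.ascontiguousarray(p["pixels"][:,:,::-1]),m[...,0],m[...,1],cv2.INTER_CUBIC)
def both(n):
    out=np.hstack([rect(eyes.camera(c),.016) for c in("scene","side")])
    cv2.imwrite(n,out[:560])
def pens():
    for c in("scene","side"):
        p=eyes.camera(c)
        for r in eyes.look_for("pen1",p)[:6]:
            b=r["bbox"];q=[tray(at(p,u,v,.014)) for u in b[::2] for v in b[1::2]]
            print(c,round(r["conf"],2),tray(at(p,(b[0]+b[2])/2,(b[1]+b[3])/2,.014)))
E
python3 - <<'E'
from view import *
both("pics/e.png");s=sensors.read_state();print(s["time"],s["ft_force"],tray(s["ee_pos"]+[.0437,.0085,0]))
E
```

```text
14.55 [ 0.44459671 -0.05950115 -1.56968885] [2. 5.]
```

View pics/e.png

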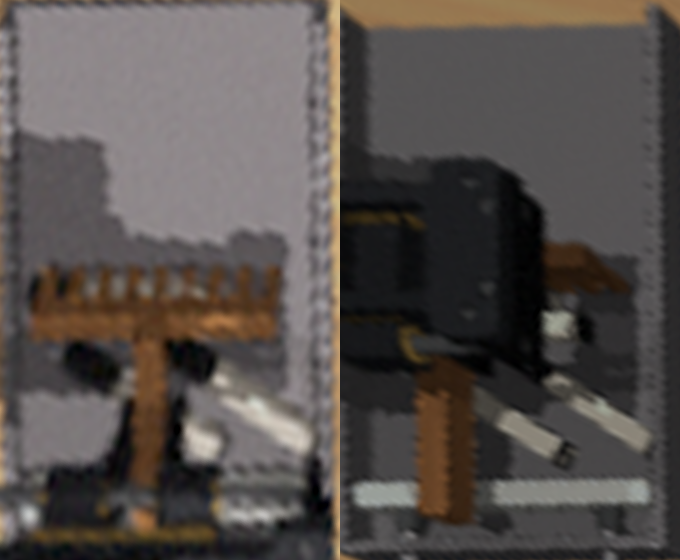

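>>> arm_command --steps '[{"slide":[-0.0039,-0.00076,0],"rot":[0,0,0],"grip":0},{"slide":[-0.0039,-0.00076,0],"rot":[0,0,0],"grip":0},{"slide":[-0.0039,-0.00076,0],"rot":[0,0,0],"grip":0},{"slide":[-0.0039,-0.00076,0],"rot":[0,0,0],"grip":0},{"slide":[-0.0039,-0.00076,0],"rot":[0,0,0],"grip":0},{"slide":[-0.0039,-0.00076,0],"rot":[0,0,0],"grip":0},{"slide":[-0.0039,-0.00076,0],"rot":[0,0,0],"grip":0},{"slide":[-0.0039,-0.00076,0],"rot":[0,0,0],"grip":0}]'

```text
time: 15.55
ee_pos: [0.4709, -0.175, 0.0426]
eef_rot: [0.995, 0.096, 0.0, 0.0]
ft_force: [-0.1, -0.1, -0.9]
width: 0.0136
grip_force: 60.0
```

Run:
```python
from view import *
both("pics/f.png");s=sensors.read_state();print(s["time"],s["ft_force"],s["torque"],tray(s["ee_pos"]+[.0437,.0085,0]))
pens()
```

```text
15.65 [-0.3604954  -0.29816621 -1.61934929] [-0.02931284 -0.01534929 -0.00541185] [-30.   5.]
scene 0.22 [-131.  192.]
side 0.63 [-71. -46.]
side 0.58 [-50. -35.]
side 0.54 [-79. -15.]
side 0.43 [-165. -261.]
```

>>> arm_command --steps '[{"slide":[-0.0015,-0.0003,0],"rot":[0,0,0],"grip":0},{"slide":[-0.0015,-0.0003,0],"rot":[0,0,0],"grip":0},{"slide":[-0.0015,-0.0003,0],"rot":[0,0,0],"grip":0},{"slide":[-0.0015,-0.0003,0],"rot":[0,0,0],"grip":0},{"slide":[-0.0015,-0.0003,0],"rot":[0,0,0],"grip":0},{"slide":[-0.0015,-0.0003,0],"rot":[0,0,0],"grip":0},{"slide":[-0.0015,-0.0003,0],"rot":[0,0,0],"grip":0},{"slide":[0,0,0],"rot":[0,0,0],"grip":0}]'

```text
time: 16.85
ee_pos: [0.4605, -0.1771, 0.0426]
eef_rot: [0.995, 0.096, -0.0, 0.0]
ft_force: [0.1, -0.7, -1.3]
width: 0.0135
grip_force: 60.0
```

Run:
```python
from view import *
s=sensors.read_state();print(s["time"],s["ft_force"],s["torque"],tray(s["ee_pos"]+[.0437,.0085,0]))
ims=[eyes.camera("scene"),eyes.camera("side"),eyes.camera("wrist")]
out=[rect(p,.016,(-135,5,-85,85),2) for p in ims]
w=ims[2]["pixels"][100:400,:,::-1]
cv2.imwrite("pics/g.png",np.vstack([np.hstack(out)[:,:800] if 0 else cv2.resize(np.hstack(out),(800,220)),cv2.resize(w,(800,375))]))
pens()
```

```text
16.85 [ 0.06134266 -0.67392518 -1.26585229] [ 0.0058161   0.02236197 -0.04993149] [-40.   5.]
scene 0.57 [-66. -40.]
side 0.61 [-59. -36.]
```

View pics/g.png

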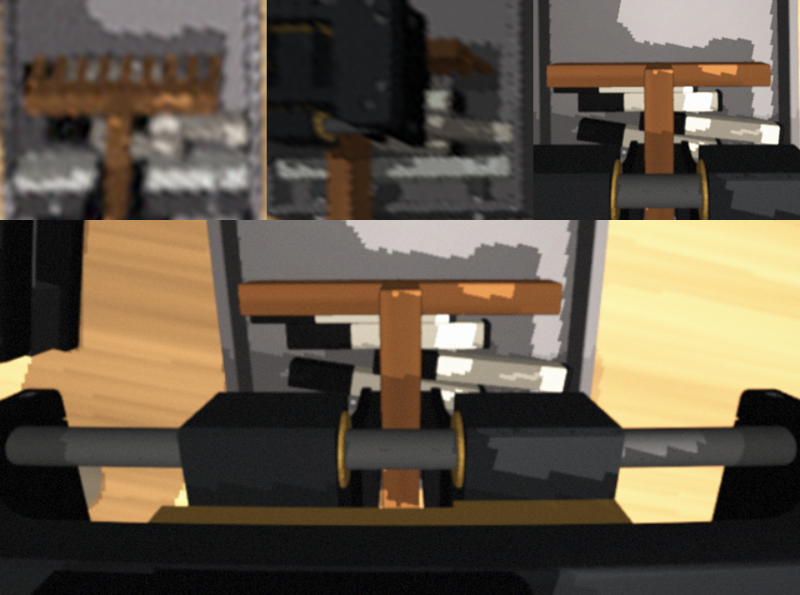

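>>> arm_command --steps '[{"slide":[-0.001,-0.0002,0],"rot":[0,0,0],"grip":0},{"slide":[-0.001,-0.0002,0],"rot":[0,0,0],"grip":0},{"slide":[-0.001,-0.0002,0],"rot":[0,0,0],"grip":0},{"slide":[-0.001,-0.0002,0],"rot":[0,0,0],"grip":0},{"slide":[0,0,0],"rot":[0,0,0],"grip":0},{"slide":[0,0,0],"rot":[0,0,0],"grip":0},{"slide":[0,0,0],"rot":[0,0,0],"grip":0},{"slide":[0,0,0],"rot":[0,0,0],"grip":0}]'

```text
time: 18.2
ee_pos: [0.4566, -0.1778, 0.0425]
eef_rot: [0.995, 0.096, -0.0, 0.0]
ft_force: [-0.5, -0.2, -0.4]
width: 0.0138
grip_force: 60.0
```

>>> arm_command --steps '[{"slide":[-0.001,-0.0002,0],"rot":[0,0,0],"grip":0},{"slide":[-0.001,-0.0002,0],"rot":[0,0,0],"grip":0},{"slide":[-0.001,-0.0002,0],"rot":[0,0,0],"grip":0},{"slide":[0,0,0],"rot":[0,0,0],"grip":0},{"slide":[0,0,0],"rot":[0,0,0],"grip":0},{"slide":[0,0,0],"rot":[0,0,0],"grip":0},{"slide":[0,0,0],"rot":[0,0,0],"grip":0},{"slide":[0,0,0],"rot":[0,0,0],"grip":0}]'

```text
time: 19.2
ee_pos: [0.4536, -0.1784, 0.0426]
eef_rot: [0.995, 0.096, 0.0, 0.0]
ft_force: [-0.2, -0.7, -2.0]
width: 0.0133
grip_force: 60.0
```

```bash
cat > bar.py <<'E'
from view import *
# bar position: bright stripe along tray x in rectified scene/side at z=.022, per column
def bar():
    s=sensors.read_state();print(s["time"],"tip",tray(s["ee_pos"]+[.0437,.0085,0]),"F",np.round(s["ft_force"],1),"M",np.round(s["torque"],2),"TCP",np.round(s["ee_pos"],4))
    for c in("scene","side"):
        g=cv2.cvtColor(rect(eyes.camera(c),.022,(-130,-60,-76,76),2),cv2.COLOR_BGR2GRAY).astype(float)
        r=[]
        for y in range(-68,70,8):
            col=g[:,int((76-y)*2)-4:int((76-y)*2)+4].mean(1)
            thr=.5*(col.max()+np.median(col)); idx=np.where(col>thr)[0]
            r.append((y,-60-idx.min()/2,-60-idx.max()/2,int(col.max())))
        print(c,[(a,b,d) for a,b,d,m in r if 9<=b-d<=15])
if __name__=="__main__": bar();pens()
E
python3 bar.py
```

```text
19.2 tip [-47.   5.] F [-0.2 -0.7 -2. ] M [-0.   -0.01  0.03] TCP [ 0.4536 -0.1784  0.0426]
scene [(20, np.float64(-79.5), np.float64(-93.5)), (28, np.float64(-101.5), np.float64(-110.5)), (68, np.float64(-97.5), np.float64(-112.5))]
side [(-60, np.float64(-97.0), np.float64(-107.5))]
scene 0.38 [-69. -42.]
scene 0.36 [-124.  191.]
side 0.52 [-69. -36.]
side 0.47 [-85. -31.]
```

>>> arm_command --steps '[{"slide":[-0.001,-0.0002,0],"rot":[0,0,0],"grip":0},{"slide":[-0.001,-0.0002,0],"rot":[0,0,0],"grip":0},{"slide":[-0.001,-0.0002,0],"rot":[0,0,0],"grip":0},{"slide":[0,0,0],"rot":[0,0,0],"grip":0},{"slide":[0,0,0],"rot":[0,0,0],"grip":0},{"slide":[0,0,0],"rot":[0,0,0],"grip":0},{"slide":[0,0,0],"rot":[0,0,0],"grip":0},{"slide":[0,0,0],"rot":[0,0,0],"grip":0}]'

```text
time: 20.5
ee_pos: [0.4516, -0.1787, 0.043]
eef_rot: [0.995, 0.096, 0.001, 0.0]
ft_force: [4.6, 0.6, -1.9]
width: 0.0137
grip_force: 60.0
```

```bash
python3 bar.py
```

```text
20.5 tip [-49.   5.] F [ 4.6  0.6 -1.9] M [ 0.49 -1.16  0.09] TCP [ 0.4516 -0.1787  0.043 ]
scene [(-52, np.float64(-97.0), np.float64(-107.5)), (-28, np.float64(-73.5), np.float64(-82.5)), (28, np.float64(-97.0), np.float64(-110.5)), (36, np.float64(-97.0), np.float64(-111.5))]
side []
scene 0.54 [-96.  13.]
scene 0.42 [-62. -60.]
side 0.39 [-88. -30.]
```

>>> arm_command --steps '[{"slide":[-0.001,-0.0002,0],"rot":[0,0,0],"grip":0},{"slide":[-0.001,-0.0002,0],"rot":[0,0,0],"grip":0},{"slide":[-0.001,-0.0002,0],"rot":[0,0,0],"grip":0},{"slide":[-0.001,-0.0002,0],"rot":[0,0,0],"grip":0},{"slide":[0,0,0],"rot":[0,0,0],"grip":0},{"slide":[0,0,0],"rot":[0,0,0],"grip":0},{"slide":[0,0,0],"rot":[0,0,0],"grip":0},{"slide":[0,0,0],"rot":[0,0,0],"grip":0}]'

```text
time: 21.8
ee_pos: [0.4482, -0.1794, 0.0431]
eef_rot: [0.995, 0.096, 0.002, 0.0]
ft_force: [6.0, 2.3, -2.6]
width: 0.0136
grip_force: 60.0
```

```bash
python3 bar.py; python3 -c "
from h import *
p=eyes.camera('wrist');im=p['pixels'];print(im[140:190:2,250,0].tolist(),im[165,180:200:2,0].tolist(),im[165,440:456:2,0].tolist())"
```

```text
21.8 tip [-53.   5.] F [ 6.   2.3 -2.6] M [ 0.56 -1.62  0.08] TCP [ 0.4482 -0.1794  0.0431]
scene [(-36, np.float64(-104.5), np.float64(-114.0)), (4, np.float64(-82.5), np.float64(-95.5)), (28, np.float64(-102.0), np.float64(-114.0)), (52, np.float64(-99.5), np.float64(-114.0))]
side [(-44, np.float64(-101.5), np.float64(-112.0)), (12, np.float64(-100.5), np.float64(-114.0))]
scene 0.62 [-78. -65.]
scene 0.52 [-106.   15.]
side 0.51 [-81. -50.]
side 0.49 [-87. -31.]
side 0.36 [-70. -36.]
side 0.18 [147. 139.]
[113, 119, 119, 119, 81, 79, 131, 142, 143, 146, 147, 143, 135, 129, 130, 127, 126, 130, 68, 26, 20, 21, 20, 21, 19] [112, 100, 55, 39, 41, 73, 133, 134, 130, 130] [142, 135, 140, 136, 161, 168, 111, 112]
```

>>> arm_command --steps '[{"slide":[-0.001,-0.0002,0],"rot":[0,0,0],"grip":0},{"slide":[-0.001,-0.0002,0],"rot":[0,0,0],"grip":0},{"slide":[-0.001,-0.0002,0],"rot":[0,0,0],"grip":0},{"slide":[-0.001,-0.0002,0],"rot":[0,0,0],"grip":0},{"slide":[0,0,0],"rot":[0,0,0],"grip":0},{"slide":[0,0,0],"rot":[0,0,0],"grip":0},{"slide":[0,0,0],"rot":[0,0,0],"grip":0},{"slide":[0,0,0],"rot":[0,0,0],"grip":0}]'

```text
time: 23.15
ee_pos: [0.4448, -0.1801, 0.0434]
eef_rot: [0.995, 0.097, 0.002, 0.0]
ft_force: [7.6, 3.9, -2.6]
width: 0.0138
grip_force: 60.0
```

```bash
python3 bar.py; python3 -c "
from h import *
f=[]
for i in range(4):
    s=sensors.read_state();f.append(s['ft_force']);eyes.camera('wrist')
print(np.mean(f,0),s['ee_pos'])"
```

```text
23.15 tip [-56.   5.] F [ 7.6  3.9 -2.6] M [ 0.73 -2.1   0.14] TCP [ 0.4448 -0.1801  0.0434]
scene [(-52, np.float64(-104.5), np.float64(-116.0)), (-44, np.float64(-103.0), np.float64(-116.5)), (36, np.float64(-102.5), np.float64(-116.5))]
side [(12, np.float64(-104.5), np.float64(-117.0)), (28, np.float64(-115.0), np.float64(-129.5))]
scene 0.59 [-55.  32.]
scene 0.52 [-95.  15.]
scene 0.41 [-78. -38.]
side 0.66 [-86. -52.]
side 0.59 [-89. -34.]
side 0.36 [-78. -34.]
[ 8.30224351  2.50569237 -1.95927489] [ 0.44476605 -0.18012033  0.04334614]
```

>>> arm_command --steps '[{"slide":[-0.0006,-0.0001,0],"rot":[0,0,0],"grip":0},{"slide":[-0.0006,-0.0001,0],"rot":[0,0,0],"grip":0},{"slide":[0,0,0],"rot":[0,0,0],"grip":0},{"slide":[0,0,0],"rot":[0,0,0],"grip":0},{"slide":[0,0,0],"rot":[0,0,0],"grip":0},{"slide":[0,0,0],"rot":[0,0,0],"grip":0},{"slide":[0,0,0],"rot":[0,0,0],"grip":0},{"slide":[0,0,0],"rot":[0,0,0],"grip":0}]'

```text
time: 24.65
ee_pos: [0.4438, -0.1803, 0.0434]
eef_rot: [0.995, 0.097, 0.002, 0.0]
ft_force: [8.8, 2.2, -2.4]
width: 0.0135
grip_force: 60.0
```

```bash
python3 bar.py; python3 -c "
from view import *
f=[]
for i in range(5):
    s=sensors.read_state();f.append(s['ft_force']);p=eyes.camera('wrist')
print(np.mean(f,0),s['ee_pos'])
# wrist rectified brightness profiles along tray x at several y (pen rows)
r=cv2.cvtColor(rect(p,.016,(-110,-30,-76,76),2),cv2.COLOR_BGR2GRAY)
for y in range(-60,65,12): print(y,r[::4,int((76-y)*2)].tolist())
"
```

```text
24.65 tip [-57.   5.] F [ 8.8  2.2 -2.4] M [ 0.77 -2.18  0.13] TCP [ 0.4438 -0.1803  0.0434]
scene [(4, np.float64(-86.5), np.float64(-96.0)), (28, np.float64(-104.0), np.float64(-119.0))]
side [(-44, np.float64(-107.0), np.float64(-116.0)), (12, np.float64(-105.5), np.float64(-117.5)), (20, np.float64(-118.0), np.float64(-129.5))]
scene 0.57 [-74. -63.]
scene 0.54 [-95.  13.]
side 0.59 [-86. -47.]
side 0.46 [-76. -34.]
[ 8.2194066   2.79974728 -2.53644442] [ 0.44377367 -0.180331    0.04344985]
-60 [198, 197, 197, 197, 196, 196, 198, 197, 199, 197, 194, 52, 102, 100, 99, 102, 97, 98, 95, 202, 202, 198, 194, 197, 106, 109, 185, 211, 227, 239, 231, 158, 169, 175, 138, 79, 88, 54, 17, 18]
-48 [199, 199, 197, 199, 116, 110, 109, 112, 112, 111, 113, 52, 102, 100, 101, 99, 95, 95, 82, 108, 107, 109, 109, 105, 111, 110, 182, 204, 203, 155, 160, 159, 108, 86, 79, 81, 82, 55, 17, 16]
-36 [204, 201, 203, 197, 115, 116, 112, 114, 115, 114, 110, 51, 169, 172, 174, 112, 97, 88, 81, 107, 104, 93, 95, 95, 90, 86, 137, 159, 159, 157, 161, 160, 59, 29, 28, 34, 27, 20, 15, 23]
-24 [200, 200, 201, 200,
[... 778 characters left out ...]
 117, 117, 115, 118, 116, 118, 54, 91, 101, 104, 95, 89, 89, 89, 197, 171, 205, 206, 205, 205, 202, 142, 83, 82, 80, 80, 96, 110, 157, 155, 159, 154, 101, 46, 7]
36 [119, 116, 118, 113, 118, 121, 114, 117, 118, 115, 117, 57, 93, 104, 101, 97, 88, 86, 89, 169, 171, 19, 22, 19, 19, 15, 18, 80, 81, 83, 85, 27, 13, 16, 9, 18, 17, 15, 21, 18]
48 [115, 117, 115, 116, 114, 115, 115, 109, 113, 115, 111, 66, 88, 99, 104, 98, 91, 89, 87, 31, 19, 21, 15, 19, 21, 18, 20, 109, 93, 82, 82, 32, 5, 21, 17, 10, 11, 18, 18, 10]
60 [116, 115, 114, 114, 115, 112, 116, 110, 113, 111, 112, 73, 86, 99, 100, 101, 91, 88, 92, 36, 22, 111, 110, 111, 111, 109, 110, 108, 93, 81, 77, 81, 88, 103, 81, 76, 83, 58, 19, 17]
```

>>> arm_command --steps '[{"slide":[0.0015,0.0003,0],"rot":[0,0,0],"grip":0},{"slide":[0.0015,0.0003,0],"rot":[0,0,0],"grip":0},{"slide":[0.0015,0.0003,0],"rot":[0,0,0],"grip":0},{"slide":[0.0015,0.0003,0],"rot":[0,0,0],"grip":0},{"slide":[0.0015,0.0003,0],"rot":[0,0,0],"grip":0},{"slide":[0.0015,0.0003,0],"rot":[0,0,0],"grip":0},{"slide":[0.0015,0.0003,0],"rot":[0,0,0],"grip":0},{"slide":[0.0015,0.0003,0],"rot":[0,0,0],"grip":0}]'

```text
time: 26.2
ee_pos: [0.4527, -0.1786, 0.0423]
eef_rot: [0.995, 0.096, -0.001, 0.0]
ft_force: [-0.6, -1.2, -1.7]
width: 0.0134
grip_force: 60.0
```

>>> arm_command --steps '[{"slide":[0.002,0.0004,0],"rot":[0,0,0],"grip":0},{"slide":[0.002,0.0004,0],"rot":[0,0,0],"grip":0},{"slide":[0.003,0.0006,0],"rot":[0,0,0],"grip":0},{"slide":[0.003,0.0006,0],"rot":[0,0,0],"grip":0},{"slide":[0.004,0.0008,0],"rot":[0,0,0],"grip":0},{"slide":[0.004,0.0008,0],"rot":[0,0,0],"grip":0},{"slide":[0,0,0.015],"rot":[0,0,0],"grip":0},{"slide":[0,0,0.02],"rot":[0,0,0],"grip":0}]'

```text
time: 27.2
ee_pos: [0.4713, -0.1746, 0.0785]
eef_rot: [0.995, 0.096, -0.0, -0.0]
ft_force: [0.1, 0.0, -1.0]
width: 0.0131
grip_force: 60.0
```

>>> arm_command --steps '[{"slide":[0.01,0.002,0.02],"rot":[0,0,0],"grip":0},{"slide":[0.03,0.006,0.01],"rot":[0,0,0],"grip":0},{"slide":[0.03,0.006,0],"rot":[0,0,0],"grip":0},{"slide":[0.03,0.006,0],"rot":[0,0,0],"grip":0},{"slide":[0,0,0],"rot":[0,0,0],"grip":0},{"slide":[0,0,0],"rot":[0,0,0],"grip":0},{"slide":[0,0,0],"rot":[0,0,0],"grip":0},{"slide":[0,0,0],"rot":[0,0,0],"grip":0}]'

```text
time: 28.2
ee_pos: [0.571, -0.1553, 0.1078]
eef_rot: [0.995, 0.096, -0.0, 0.0]
ft_force: [1.2, 0.4, -1.6]
width: 0.0137
grip_force: 60.0
```

Run:
```python
from view import *
s=sensors.read_state();print(s["time"],s["ee_pos"],s["eef_rot"],s["ft_force"])
for c in("scene","side"):
    p=eyes.camera(c);r=cv2.cvtColor(rect(p,.016,(-125,-35,-76,76),2),cv2.COLOR_BGR2GRAY);print(c)
    for y in range(-70,75,14): print(y,r[::6,int((76-y)*2)-1].tolist())
pens()
p=eyes.camera("wrist");im=p["pixels"];print(im[140:190:2,250,0].tolist(),im[165,180:200:2,0].tolist(),im[165,440:456:2,0].tolist())
```

```text
28.2 [ 0.57096272 -0.15526631  0.10782857] [ 9.95408509e-01  9.57174806e-02 -1.44707505e-05  2.53119558e-04] [ 1.22086222  0.3868918  -1.591104  ]
scene
-70 [113, 125, 132, 123, 133, 140, 130, 136, 145, 117, 54, 15, 9, 6, 10, 16, 15, 16, 11, 16, 22, 26, 42, 57, 58, 59, 59, 56, 60, 68]
-56 [124, 123, 123, 124, 122, 122, 124, 121, 122, 118, 93, 96, 131, 178, 143, 70, 65, 63, 61, 64, 41, 27, 41, 53, 54, 55, 55, 54, 55, 56]
-42 [122, 121, 124, 123, 122, 124, 124, 122, 123, 101, 76, 95, 128, 157, 142, 95, 79, 77, 82, 111, 118, 111, 104, 97, 66, 29, 31, 48, 56, 59]
-28 [123, 122, 120, 123, 122, 118, 98, 102, 115, 162, 202, 197, 186, 168, 146, 102, 92, 116, 148, 188, 199, 154, 113, 154, 113, 24, 23, 47, 57, 57]
-14 [121, 114, 92, 90, 118, 159, 184, 192, 178, 177, 139, 62, 48, 54, 53, 57, 77, 102, 93, 83, 77, 62, 49, 59, 46, 31, 28, 42, 57, 51]
0 [87, 96, 89, 64, 73, 107, 142, 141, 144, 175, 96, 3, 23, 25, 25, 34, 48, 58, 58, 52, 42, 48, 69, 75, 46, 25, 31, 46, 60, 54]
14 [79, 66, 64, 69, 61, 54, 54, 59, 58, 45, 39, 38, 34, 32, 30, 32, 44, 47, 35, 37, 40, 49, 71, 74, 44, 25, 28, 23, 17, 16]

[... 1544 characters left out ...]
72, 37, 32, 18, 68, 135, 139, 142, 104, 65, 73, 75, 76, 72]
42 [79, 88, 89, 88, 87, 97, 99, 96, 79, 34, 13, 12, 12, 9, 54, 89, 93, 46, 11, 12, 44, 135, 141, 144, 113, 66, 35, 32, 38, 48]
56 [77, 79, 79, 87, 84, 39, 13, 14, 17, 9, 33, 71, 71, 85, 88, 88, 87, 84, 75, 68, 97, 157, 159, 155, 126, 60, 60, 59, 65, 80]
70 [57, 52, 57, 59, 54, 32, 22, 18, 23, 41, 60, 55, 56, 55, 55, 53, 53, 56, 55, 54, 74, 168, 163, 165, 146, 72, 54, 56, 50, 46]
side 0.6 [-78. -28.]
side 0.55 [-71.   6.]
[119, 110, 116, 117, 81, 80, 135, 144, 145, 150, 148, 139, 133, 123, 126, 123, 127, 127, 103, 112, 116, 115, 117, 113, 114] [201, 198, 199, 199, 196, 184, 131, 133, 132, 135] [139, 141, 138, 135, 178, 252, 251, 252]
```

>>> arm_command --steps '[{"slide":[0,0.02,0],"rot":[0,0,-0.5],"grip":0},{"slide":[-0.003,0.05,0],"rot":[0,0,-0.5],"grip":0},{"slide":[-0.003,0.055,0],"rot":[0,0,-0.7],"grip":0},{"slide":[-0.003,0.055,0],"rot":[0,0,0],"grip":0},{"slide":[-0.003,0.055,0],"rot":[0,0,0],"grip":0},{"slide":[-0.003,0.055,0],"rot":[0,0,0],"grip":0},{"slide":[-0.003,0.04,0],"rot":[0,0,0],"grip":0},{"slide":[-0.0005,0.0205,0],"rot":[0,0,0],"grip":0}]'

```text
time: 29.55
ee_pos: [0.5521, 0.1988, 0.1077]
eef_rot: [0.997, 0.083, 0.0, -0.001]
ft_force: [-0.6, -1.0, -1.3]
width: 0.0137
grip_force: 60.0
```

>>> arm_command --steps '[{"slide":[0,0,0],"rot":[0,0,0],"grip":0},{"slide":[0,0,-0.01],"rot":[0,0,0],"grip":0},{"slide":[0,0,-0.01],"rot":[0,0,0],"grip":0},{"slide":[0,0,0],"rot":[0,0,0],"grip":0},{"slide":[0,0,0],"rot":[0,0,0],"grip":0},{"slide":[0,0,0],"rot":[0,0,0],"grip":0},{"slide":[0,0,0],"rot":[0,0,0],"grip":0},{"slide":[0,0,0],"rot":[0,0,0],"grip":0}]'

```text
time: 30.55
ee_pos: [0.553, 0.1957, 0.0877]
eef_rot: [0.997, 0.081, 0.0, 0.0]
ft_force: [0.4, 0.1, -1.8]
width: 0.0134
grip_force: 60.0
```

Run:
```python
from view import *
p=eyes.camera("wrist");s=sensors.read_state();e=s["ee_pos"];print(s["time"],e,s["eef_rot"],s["ft_force"])
y=2*np.arctan2(s["eef_rot"][1],s["eef_rot"][0]);print(np.degrees(y))
# mat edges: rectify in rest frame (origin from rake spot (.597,.2025) yaw 9.3)
import view
a=np.radians(9.3);view.TY=a;view.TO=np.array([.597,.2025])-.05*np.array([np.cos(a),np.sin(a)])
r=cv2.cvtColor(view.rect(p,.004,(-20,100,-110,110),2),cv2.COLOR_BGR2GRAY);print("front edge, expect x=70")
for yy in(-75,-30,30,75): print(yy,[(100-i/2) for i in range(0,120,2)][:0],r[40:80:2,int((110-yy)*2)].tolist())
print("sides, expect +-82");
for x in(20,40,60):print(x,r[int((100-x)*2),:90:3].tolist(),r[int((100-x)*2),360:440:3].tolist())
R=lambda v,dz,dx:np.round(proj(p,[e[0]+(.0445+dx)*np.cos(y)-v[1]/1e3*np.sin(y)+v[0]/1e3*np.cos(y),e[1]+(.0445+dx)*np.sin(y)+v[1]/1e3*np.cos(y)+v[0]/1e3*np.sin(y),e[2]-.0345+v[2]/1e3]),1)
print(R((6,60,38),0,0),R((-6,60,38),0,0),R((6,-60,38),0,0),R((6,60,38),0,.002))
im=p["pixels"];print(im[140:190:1,225,0].tolist(),im[160,180:200,0].tolist(),im[160,440:456,0].tolist())
```

```text
30.6 [0.55299566 0.19570143 0.08770393] [9.96691430e-01 8.12783688e-02 1.30427984e-04 5.09692611e-05] [-0.35951294 -0.50360494 -1.64990403]
9.324100472609123
front edge, expect x=70
-75 [] [231, 232, 229, 230, 231, 234, 235, 237, 236, 226, 98, 35, 47, 43, 42, 41, 42, 43, 44, 42]
-30 [] [239, 214, 163, 163, 165, 166, 163, 164, 164, 162, 107, 33, 23, 26, 27, 31, 24, 25, 27, 26]
30 [] [239, 225, 180, 173, 176, 166, 158, 159, 159, 163, 148, 56, 16, 26, 24, 28, 24, 26, 24, 25]
75 [] [155, 159, 161, 161, 167, 167, 168, 169, 170, 170, 166, 91, 26, 26, 25, 25, 29, 29, 21, 27]
sides, expect +-82
20 [168, 170, 171, 168, 168, 172, 167, 167, 166, 165, 165, 162, 165, 164, 164, 162, 161, 165, 152, 57, 25, 28, 23, 25, 26, 23, 27, 23, 28, 26] [46, 47, 43, 51, 42, 46, 44, 44, 43, 166, 233, 232, 230, 232, 230, 231, 231, 230, 231, 229, 230, 230, 228, 228, 228, 228, 226]
40 [150, 152, 152, 153, 155, 157, 161, 159, 162, 164, 163, 129, 99, 101, 99, 105, 103, 100, 103, 101, 100, 103, 101, 103, 101, 100, 103, 101, 100, 102] [99, 99, 98, 100, 99, 100, 97, 97, 101, 96, 96, 98, 95, 99, 98, 202, 240, 240, 239, 240, 241, 241, 241, 240, 241, 240, 241]
60 [172, 168, 173, 172, 172, 173, 169, 173, 174, 174, 171, 173, 175, 177, 175, 175, 175, 177, 161, 39, 27, 23, 25, 25, 27, 25, 28, 26, 29, 24] [40, 43, 43, 45, 44, 44, 43, 43, 47, 218, 240, 238, 239, 237, 238, 237, 235, 235, 232, 232, 233, 234, 233, 232, 232, 231, 231]
[190.4 153.7] [192.8 179.1] [449.5 154.1] [190.  149.4]
[27, 24, 27, 26, 34, 28, 29, 40, 53, 67, 77, 105, 136, 139, 146, 141, 151, 145, 143, 142, 144, 149, 146, 139, 138, 133, 126, 126, 128, 125, 124, 128, 127, 133, 126, 112, 68, 38, 30, 25, 31, 30, 21, 25, 29, 31, 32, 36, 27, 24] [201, 202, 205, 206, 203, 205, 204, 204, 205, 204, 189, 156, 142, 144, 147, 145, 147, 140, 148, 145] [136, 143, 141, 140, 139, 141, 139, 133, 152, 213, 252, 253, 252, 252, 252, 252]
```

>>> arm_command --steps '[{"slide":[-0.0012,-0.001,-0.01],"rot":[0,0,0],"grip":0},{"slide":[0,0,-0.012],"rot":[0,0,0],"grip":0},{"slide":[0,0,-0.012],"rot":[0,0,0],"grip":0},{"slide":[0,0,-0.008],"rot":[0,0,0],"grip":0},{"slide":[0,0,-0.003],"rot":[0,0,0],"grip":0},{"slide":[0,0,-0.002],"rot":[0,0,0],"grip":0},{"slide":[0,0,0],"rot":[0,0,0],"grip":0},{"slide":[0,0,0],"rot":[0,0,0],"grip":0}]'

```text
time: 31.6
ee_pos: [0.5519, 0.1948, 0.0409]
eef_rot: [0.997, 0.081, 0.0, -0.0]
ft_force: [-0.1, 0.0, -2.1]
width: 0.0134
grip_force: 60.0
```

>>> arm_command --steps '[{"slide":[0,0,-0.0005],"rot":[0,0,0],"grip":0},{"slide":[0,0,-0.0005],"rot":[0,0,0],"grip":0},{"slide":[0,0,0],"rot":[0,0,0],"grip":0},{"slide":[0,0,0],"rot":[0,0,0],"grip":0},{"slide":[0,0,0],"rot":[0,0,0],"grip":0},{"slide":[0,0,0],"rot":[0,0,0],"grip":0},{"slide":[0,0,0],"rot":[0,0,0],"grip":0},{"slide":[0,0,0],"rot":[0,0,0],"grip":0}]'

```text
time: 32.6
ee_pos: [0.5517, 0.1947, 0.0396]
eef_rot: [0.997, 0.081, -0.0, 0.0]
ft_force: [-0.3, -0.6, -2.2]
width: 0.0132
grip_force: 60.0
```

>>> arm_command --steps '[{"slide":[0,0,-0.0005],"rot":[0,0,0],"grip":0},{"slide":[0,0,-0.0005],"rot":[0,0,0],"grip":0},{"slide":[0,0,0],"rot":[0,0,0],"grip":0},{"slide":[0,0,0],"rot":[0,0,0],"grip":0},{"slide":[0,0,0],"rot":[0,0,0],"grip":0},{"slide":[0,0,0],"rot":[0,0,0],"grip":0},{"slide":[0,0,0],"rot":[0,0,0],"grip":0},{"slide":[0,0,0],"rot":[0,0,0],"grip":0}]'

```text
time: 33.6
ee_pos: [0.5517, 0.1947, 0.0386]
eef_rot: [0.997, 0.081, -0.0, 0.0]
ft_force: [0.4, -0.7, -2.0]
width: 0.0133
grip_force: 60.0
```

>>> arm_command --steps '[{"slide":[0,0,-0.0005],"rot":[0,0,0],"grip":0},{"slide":[0,0,-0.0005],"rot":[0,0,0],"grip":0},{"slide":[0,0,0],"rot":[0,0,0],"grip":0},{"slide":[0,0,0],"rot":[0,0,0],"grip":0},{"slide":[0,0,0],"rot":[0,0,0],"grip":0},{"slide":[0,0,0],"rot":[0,0,0],"grip":0},{"slide":[0,0,0],"rot":[0,0,0],"grip":0},{"slide":[0,0,0],"rot":[0,0,0],"grip":0}]'

```text
time: 34.6
ee_pos: [0.5518, 0.1947, 0.0385]
eef_rot: [0.997, 0.081, 0.0, 0.0]
ft_force: [-3.8, -2.1, 9.1]
width: 0.0133
grip_force: 60.0
```

>>> arm_command --steps '[{"slide":[0,0,0.0008],"rot":[0,0,0],"grip":0},{"slide":[0,0,0],"rot":[0,0,0],"grip":0},{"slide":[0,0,0],"rot":[0,0,0],"grip":0.2},{"slide":[0,0,0],"rot":[0,0,0],"grip":0.3},{"slide":[0,0,0],"rot":[0,0,0],"grip":0.5},{"slide":[0,0,0],"rot":[0,0,0],"grip":0.6},{"slide":[0,0,0],"rot":[0,0,0],"grip":0.6},{"slide":[0,0,0],"rot":[0,0,0],"grip":0.6}]' --newtons 10

```text
time: 35.6
ee_pos: [0.5517, 0.1947, 0.0384]
eef_rot: [0.997, 0.081, 0.0, 0.0]
ft_force: [0.0, -0.8, 0.1]
width: 0.0507
grip_force: 0.0
```

>>> arm_command --steps '[{"slide":[0,0,0.01],"rot":[0,0,0],"grip":0.6},{"slide":[0,0,0.02],"rot":[0,0,0],"grip":0.8},{"slide":[0,0,0.03],"rot":[0,0,0],"grip":1},{"slide":[0,0,0.0335],"rot":[0,0,0],"grip":1},{"slide":[0,0,0],"rot":[0,0,0],"grip":1},{"slide":[0,0,0],"rot":[0,0,0],"grip":1},{"slide":[0,0,0],"rot":[0,0,0],"grip":1},{"slide":[0,0,0],"rot":[0,0,0],"grip":1}]'

```text
time: 36.6
ee_pos: [0.5514, 0.1946, 0.1313]
eef_rot: [0.997, 0.081, -0.001, 0.0]
ft_force: [0.1, -0.8, -0.3]
width: 0.0869
grip_force: 0.0
```

Run:
```python
from view import *
p=eyes.camera("wrist");s=sensors.read_state();e=s["ee_pos"];print(s["time"],e,s["eef_rot"],s["width"])
a=np.radians(9.3);c,sn=np.cos(a),np.sin(a)
import cv2
def model(o,yaw):
    y=np.radians(yaw);P=lambda v:proj(p,np.array([o[0]+(np.cos(y)*v[0]-np.sin(y)*v[1])/1e3,o[1]+(np.sin(y)*v[0]+np.cos(y)*v[1])/1e3,.004+v[2]/1e3]))
    return {k:np.round(P(v),1) for k,v in dict(FL=(6,60,38),FR=(6,-60,38),BL=(-6,60,38),BR=(-6,-60,38),h1=(-60,7,56),h2=(-60,-7,56)).items()}
m=model((.597,.2021),9.3);print(m)
R=p["pixels"][:,:,0].astype(int)
def colprof(u,v):u=int(u);v=int(v);return R[v-12:v+13,u].tolist()
print("col FL+20",colprof(m["FL"][0]+20,m["FL"][1]),"col BL+20",colprof(m["BL"][0]+20,m["BL"][1]))
print("col FR-20",colprof(m["FR"][0]-20,m["FR"][1]),"BR",colprof(m["BR"][0]-20,m["BR"][1]))
v=int((m["FL"][1]+m["BL"][1])/2);u=int(m["FL"][0]);print("row L",R[v,u-10:u+12].tolist());u=int(m["FR"][0]);print("row R",R[v,u-12:u+12].tolist())
v=int(m["h1"][1]);u=int(m["h1"][0]);print("handle",u,v,R[v,u-15:u+50].tolist())
```

```text
36.65 [0.55145287 0.1946115  0.13137456] [ 9.96686280e-01  8.13402721e-02 -4.59487539e-04  9.03518049e-05] 0.08688295388045486
{'FL': array([236.5, 134.7]), 'FR': array([403.3, 135. ]), 'BL': array([237.5, 151.4]), 'BR': array([402.3, 151.7]), 'h1': array([310. , 230.1]), 'h2': array([329.6, 230.1])}
col FL+20 [26, 25, 30, 21, 22, 21, 26, 31, 29, 28, 36, 47, 84, 115, 134, 142, 139, 140, 142, 139, 136, 135, 125, 125, 122] col BL+20 [142, 143, 142, 141, 127, 128, 126, 122, 121, 126, 125, 112, 80, 29, 18, 29, 24, 26, 28, 24, 26, 23, 23, 31, 31]
col FR-20 [38, 40, 31, 22, 32, 24, 31, 29, 24, 27, 47, 78, 115, 138, 142, 140, 140, 143, 140, 137, 136, 137, 134, 136, 132] BR [141, 140, 134, 140, 139, 138, 130, 134, 130, 128, 131, 116, 82, 46, 44, 42, 44, 47, 48, 42, 46, 50, 49, 46, 46]
row L [26, 29, 29, 24, 26, 26, 26, 32, 26, 24, 29, 66, 115, 127, 139, 134, 132, 130, 135, 138, 129, 133]
row R [226, 231, 227, 229, 228, 228, 228, 227, 229, 228, 228, 221, 171, 82, 40, 44, 41, 44, 45, 49, 46, 46, 45, 41]
handle 310 230 [19, 23, 12, 22, 22, 13, 24, 18, 20, 22, 21, 24, 20, 19, 24, 65, 149, 202, 207, 211, 208, 213, 215, 211, 210, 203, 201, 198, 202, 203, 207, 207, 211, 206, 192, 125, 55, 35, 37, 37, 45, 42, 36, 39, 43, 37, 37, 41, 37, 42, 39, 39, 35, 38, 37, 45, 40, 39, 38, 38, 37, 40, 41, 37, 39]
```

```bash
python3 -c "
from bench import order
print(order.close_job())"
```

```text
the job is handed in; nothing more can be done
None
```

The job is handed in: all four highlighters lie in tight parallel rows against the stop bar (pressed in about 8 mm, estimated from contact force and camera views), and the rake is back in its rest within about 1 mm of where it lay.

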